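# Square a printing block, then hold it poised over the gold outline

## Robot

A 6-joint arm with a two-finger parallel gripper is mounted at the origin on the work surface. World frame = base frame: x ahead of the robot, y to its left, z up, the work surface at z = 0. Lengths are in mm, angles in rad, forces in N, time in s.
With the tool pointing down it reaches from about 350 to 975 mm from the base axis. Payload 7.1 kg.
Tool frame: the origin (TCP) lies on the front face of the gripper's body, between the roots of the fingers; the fingertips stand 80 mm ahead of it and the grasp point (between the pads) lies 61 mm ahead of it; z points along the fingers, y is the line along which they close (so a half turn about z gives the same grasp; the last joint's range is limited). The gripper opens to 88 mm and grips with 3 to 60 N. Pads are 20 mm wide; open, the fingers measure 115 mm over their backs; the gripper's body (75 mm by 178 mm) begins 61 mm behind the grasp point.
Start: joints at [-1.127, 0.423, 1.63, -0, 1.089, -0.019], TCP at [279.049, -559.229, 302.675] pointing down, gripper open.
Joint ranges: [-3, 3], [-0.9, 2.11], [0.09, 2.58], [-1.31, 4.45], [0.11, 2.69], [-2.54, 2.54]. Speed limits (rad/s): [2.39, 2.39, 3.01, 3.14, 3.14, 3.14].

## Interface

Orientations are given as a rotation vector (axis times angle).
In Python, from workcell import readout, vision, close_job gives the robot as it stands.
- The arm moves only by the tool servo_tool, never from a script. Its argument "plan" is a list that holds one entry, the list of rows, each a list of 7 numbers: the gripper command: -1 is fully open, 1 is shut, values between are in proportion, then the shift along the world's x, y, z in units of 40 mm (1.0 is 40 mm), then the turn, a rotation vector about the world's x, y, z in units of 5 degrees (1.0 is 5 degrees). A call has 1 to 5 rows; each row shifts and turns the commanded pose from where the row before left it; what a row does not reach is not made up. A row lasts 1/12 s, in which the tool goes at most 41.7 mm and 7.16 degrees, less where a joint would pass 70% of its speed; a pose out of reach is approached as far as the arm can. A call is refused whole if a number of a shift passes 1 or a number of a turn 1, either way. A call with a gripper value outside its range is refused whole. The fingers move at their own pace and stop on an object; the grip force is fixed at half the most. Time passes only in rows, so rows that do not move let the fingers close. It gives the time, the measured TCP pose, the force, the opening and the grip force at its end, in the units of the state.
- readout.get_obs(): the state, without advancing time (a new reading comes with each control period).
- vision.get_image(name): name is "scene" or "top" or "wrist"; returns the picture (420x560x3 uint8, red, green, blue); there is no depth.
- vision.camera_params(name): a dict with "fx", "fy", "cx", "cy" (pixels), "rvec" (rotation vector, rad) and "tvec" (3), from world to camera coordinates, as OpenCV has them; the wrist camera has in their place "hand_eye" (4x4, takes a point from camera to tool coordinates, whose origin is the TCP and whose axes are the flange's). Camera axes: x right, y down, z forward; pixel columns grow to the right and rows downward; lengths in mm; the calibration is good to about 2 mm. A picture is of the moment at which its call begins: read the wrist's pose just before it. camera_params takes no time and is no camera call.
- close_job(): hands the job in; it is judged then, once.
The state is a dict: "t": time; "qpos": joint angles; "qvel": joint speeds; "joint_torque": joint torques, N m; "ee_pos": TCP position; "orientation": TCP orientation; "ft_force": force on the tool from outside, world axes, zero at the start; "moment": the same for the moment, N m; "width": finger opening in mm; "grasp_force": force on a finger pad.
Only numpy, scipy, OpenCV 4.12 (cv2) and the standard library are available. Lean on these libraries where they do the work, as an engineer would, in place of code of your own. Each camera call takes 0.05 s, during which the arm holds its last target. There are 200 camera calls.

## Task

Push the wooden printing block snugly into the corner of the squaring board, so that it lies flat there with two of its edges against the two metal stops (its long side along the right-hand stop). Then pick it up by its handle, carry it over the spools and the frame's rail, and finish while still holding it level and still about one centimetre above the gold outline on the black panel, lined up with the outline for a last check before printing. It must never touch the panel or the frame, and everything else on the table stays where it stands.

Things in the scene. Friction and masses are not known exactly. Their poses are not given: they have to be found in the camera images.
- printing_block: loose wooden printing block, brass underneath: 90 (x) by 60 (y) by 20 mm thick, about 0.13 kg, with a dark bar handle mid-top, 60 mm long (x), 22 wide (y), from 20 to 56 mm above the underside. Origin at the centre of the underside, z up. Starts askew on the board, clear of both stops by 5 to 40 mm, its x within about 0.25 rad of the board's. Slides easily there. A half turn makes no difference
- squaring_board: fixed plywood board, 190 mm (x) by 150 mm (y), 6 mm thick, with two aluminium stops 15 mm wide whose tops are 20 mm above the table: one along its whole far (+x) edge with its inner face at x = +80 mm, one along its right-hand (-y) edge with its inner face at y = -60 mm. The other two sides are open. Origin at the centre of the underside, on the table. The block is home when its centre is at x = +35 mm, y = -30 mm in this frame, its long side along the board's x
- stop_corner (a point): the inner corner where the faces of the two stops meet, on the board's top surface; axes as the board's
- frame: fixed framed panel lying on the table: black panel 360 mm (x) by 250 mm (y), its top 10 mm above the table, within light wooden rails 28 mm wide and 38 mm tall (outside 416 by 304 mm, the two long rails along x reach 420 mm). On each of the four corners stands a steel clamp, to 92 mm above the table, at about x = +-190, y = +-138 mm. Origin at the centre of the underside, on the table
- gold_outline: gold rectangle drawn on the black panel, lines 3 mm wide, inside 90 mm (x) by 60 mm (y), just the size of the block; flat, no height. Origin at its centre on the panel's top surface, x along the long side, z up
- blue_outline: the same rectangle in blue on the same panel, for another print; not the target. Gold and blue can change places
- spool_red: loose standing thread spool with red thread and white rims, 40 mm across, 60 mm tall; origin at the centre of its underside. Leave it alone
- spool_green: loose standing thread spool with green thread and white rims, 40 mm across, 60 mm tall; origin at the centre of its underside. Leave it alone
- spool_yellow: loose standing thread spool with yellow thread and white rims, 40 mm across, 60 mm tall; origin at the centre of its underside. Leave it alone
- mug: loose terracotta mug, 80 mm across, 95 mm tall, with a handle on one side; origin at the centre of its underside. Leave it alone
- flake_jar: loose amber glass jar with a brass cap, 54 mm across, 55 mm tall; origin at the centre of its underside. Leave it alone
- brush: loose brush, 200 mm long, lying on the table. Leave it alone
- round_block: loose round wooden printing block, 64 mm across, 20 mm thick, with an upright peg handle 24 mm thick to 54 mm above the table; origin at the centre of its underside. Leave it alone
Mind the look-alikes: they are no part of the job. What is shaped like the printing_block but orange or purple is not meant.

How it is judged (in metres and radians):
On the way, in this order (a step that is already met when the one before it is completed fails the run):
1. the block lies flat on the squaring board with its edges against both stops (within 3 mm and about 2.5 degrees) (x of printing_block in the frame of squaring_board between 0.032 and 0.038 m and y of printing_block in the frame of squaring_board between -0.033 and -0.027 m and z of printing_block in the frame of squaring_board between 0.003 and 0.009 m and angle between the x axis of printing_block and the x axis of squaring_board, either way round below 0.045 rad), for 0.3 s.
2. the block is held in the fingers, clear of the squaring board (height (world z) of printing_block above 0.04 m and contact force between printing_block and the fingers above 1 N), for 0.2 s.
At the end, for the whole second after the job is handed in: Fingers still hold the block, still and level (4.5 degrees), its underside 4 to 18 mm above the panel, centred on the gold outline within 8 mm and turned with it within 5.5 degrees (either way round), not touching panel or frame; other loose things within 20 mm of their starts (horizontal distance between printing_block and gold_outline below 0.008 m and angle between the x axis of printing_block and the x axis of gold_outline, either way round below 0.1 rad and angle between printing_block's own z axis and vertical below 0.08 rad and z of printing_block in the frame of gold_outline between 0.004 and 0.018 m and contact force between printing_block and the fingers above 1 N and contact force between printing_block and frame below 0.05 N and linear speed of printing_block below 0.02 m/s and distance of each of spool_red, spool_green, spool_yellow, mug, flake_jar, brush, round_block from where it was at the start of the episode below 0.02 m and angle between each of spool_red, spool_green, spool_yellow, mug, flake_jar, round_block's own z axis and vertical below 0.3 rad); the arm keeps its last pose, push and grip.
It fails at once if the printing block touches the panel or the frame (contact force between printing_block and frame above 0.3 N).
It fails at once if another loose thing is shifted more than 20 mm or tipped (distance of any of spool_red, spool_green, spool_yellow, mug, flake_jar, brush, round_block from where it was at the start of the episode above 0.02 m or angle between any of spool_red, spool_green, spool_yellow, mug, flake_jar, round_block's own z axis and vertical above 0.3 rad).
It also fails if it takes over 64 s, if anything falls off the work surface, if the arm or the gripper's body presses on something with over 40 N, if the wrist force passes 120 N, or if a joint passes its speed limit or range.

## Working session

There is one attempt and no reset: what is moved stays moved. The work goes in short steps, Python scripts to look and compute and a tool call to move; the robot and the scene stay as the last step left them, time stands still between calls to the robot, and variables do not carry over. Pictures are saved under pics/ and viewed, at most 10 in all, crops included, and the job is handed in when it is done.

Besides the shell and the picture viewer there is one more tool, called after ">>>" in YAML: its name, and indented under it one key for each argument. servo_tool: Moves the arm, as the interface text tells. Its arguments: {"type":"object","properties":{"plan":{"type":"array"}},"required":["plan"]}

```bash
mkdir -p pics; cat > h.py <<'E'
import numpy as np, cv2
from scipy.spatial.transform import Rotation as R
from workcell import readout, vision, close_job
def cam(name,obs=None):
    p=vision.camera_params(name)
    K=np.array([[p['fx'],0,p['cx']],[0,p['fy'],p['cy']],[0,0,1.]])
    if 'hand_eye' in p:
        T=np.eye(4);T[:3,:3]=R.from_rotvec(obs['orientation']).as_matrix();T[:3,3]=obs['ee_pos']
        M=T@np.array(p['hand_eye']);return K,M[:3,:3],M[:3,3]
    r=R.from_rotvec(np.ravel(p['rvec'])).as_matrix();return K,r.T,-r.T@np.ravel(p['tvec'])
def ray(c,uv,z):
    K,Rm,o=c
    uv=np.atleast_2d(uv).astype(float)
    d=(Rm@np.linalg.inv(K)@np.c_[uv,np.ones(len(uv))].T).T
    return o+d*((z-o[2])/d[:,2])[:,None]
def proj(c,X):
    K,Rm,o=c
    q=(K@Rm.T@(np.atleast_2d(X)-o).T).T
    return q[:,:2]/q[:,2:]
def snap(name,fn):
    o=readout.get_obs();im=vision.get_image(name);cv2.imwrite('pics/'+fn,im[:,:,::-1]);return im,cam(name,o),o
E
python3 - <<'E'
from h import *
for n in['top','scene']:
    im,c,o=snap(n,n+'1.png');print(n,c[2],np.round(c[1],2).tolist(),c[0][0,0])
print(o)
E
```

```text
top [4.39029229e+02 1.39227205e+00 1.45881338e+03] [[-0.01, -1.0, 0.07], [-1.0, 0.01, -0.01], [0.01, -0.07, -1.0]] 431.55790041062124
scene [1183.87356292  618.79061693  945.09837618] [[-0.66, 0.54, -0.53], [0.76, 0.45, -0.48], [-0.02, -0.71, -0.7]] 455.9973635236099
{'t': 0.05, 'qpos': array([-1.12698765e+00,  4.23790138e-01,  1.63069266e+00, -2.53907837e-05,
        1.08858389e+00, -1.90175629e-02]), 'qvel': array([-2.87967316e-05, -6.13604821e-04, -2.03399938e-03,  1.50376838e-03,
        2.56604815e-04,  5.13272373e-04]), 'joint_torque': array([-3.20134241e-04, -5.46086669e+01, -2.74610317e+01,  6.46987022e-02,
        1.87245465e-02, -4.90387004e-05]), 'ee_pos': array([ 278.8714977 , -558.85023863,  301.93221855]), 'orientation': array([-3.05644588e+00, -7.20222953e-01,  5.22381417e-04]), 'ft_force': array([-0.21256191,  0.57404978, -0.05639801]), 'moment': array([-0.03067535,  0.02622672,  0.02982871]), 'grasp_force': 0.0, 'width': 87.8610568043363}
```

View pics/top1.png

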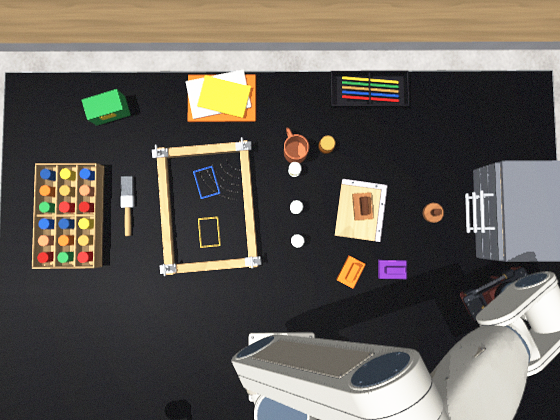

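View pics/scene1.png

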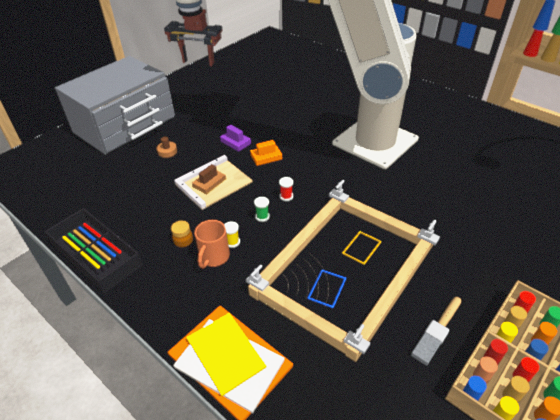

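The top view shows the board around (361,211). Things that could be mistaken for the block are: brown block on the board (363,206), orange look-alike (351,271), purple look-alike (393,269) and round block (433,212). I choose the brown one at (363,206). The gold outline is at (208,232), blue at (206,182), and the spools are at (295,169), (296,207) and (297,241).

```bash
python3 - <<'E'
from h import *
c=cam('top')
for n,uv,z in [('block',(363,206),40),('board',(361,211),6),('gold',(208,232),10),('s1',(295,169),60),('s2',(296,207),60),('s3',(297,241),60)]:
    print(n,ray(c,uv,z)[0].round(0))
p=vision.camera_params('wrist');print(np.array(p['hand_eye']).round(2).tolist(),p['fx'])
o=readout.get_obs();print(R.from_rotvec(o['orientation']).as_matrix().round(2).tolist())
im=cv2.imread('pics/top1.png')[165:255,320:420]
cv2.imwrite('pics/crop.png',cv2.resize(im,None,fx=5,fy=5,interpolation=cv2.INTER_CUBIC))
E
```

```text
block [ 525. -272.   40.]
board [ 510. -272.    6.]
gold [442. 243.  10.]
s1 [646. -48.  60.]
s2 [522. -50.  60.]
s3 [412. -53.  60.]
[[0.0, -0.96, -0.27, 73.94], [1.0, 0.0, -0.0, -1.54], [0.0, -0.27, 0.96, -82.92], [0.0, 0.0, 0.0, 1.0]] 350.3714082670832
[[0.89, 0.45, -0.0], [0.45, -0.89, 0.0], [0.0, -0.0, -1.0]]
```

View pics/crop.png

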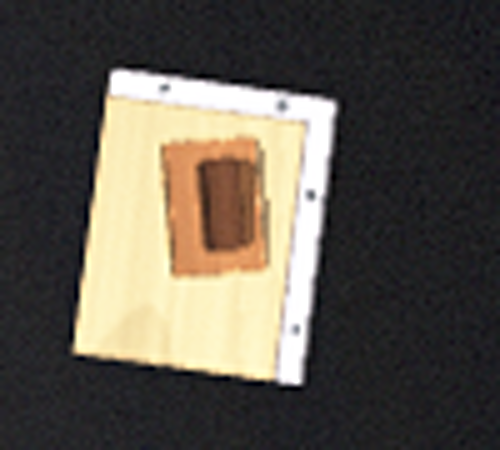

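The crop confirms a brown block with a dark handle, askew on the board. The stops are on the top (+x) and right (-y) sides. I'm moving above it for a close look.

>>> servo_tool:
  plan:
    - [[-1,0.5,0.8,0,0,0,-0.5],[-1,0.6,0.75,0,0,0,-0.5],[-1,0.6,0.75,0,0,0,-0.5],[-1,0.6,0.75,0,0,0,-0.5],[-1,0.6,0.75,0,0,0,-0.5]]

```text
t: 0.52
ee_pos: [395.6, -405.7, 302.4]
orientation: [-3.118, -0.379, 0.001]
ft_force: [1.1, 0.1, -0.7]
width: 88.0
grasp_force: 0.0
```

>>> servo_tool:
  plan:
    - [[-1,0.6,0.7,0,0,0,-0.5],[-1,0.6,0.7,0,0,0,-0.5],[-1,0.6,0.7,0,0,0,-0.5],[-1,0.6,0.7,0,0,0,-0.5],[-1,0.6,0.6,0,0,0,-0.3]]

```text
t: 0.93
ee_pos: [515.7, -269.1, 302.4]
orientation: [-3.14, -0.066, 0.001]
ft_force: [0.4, 0.1, -0.1]
width: 87.6
grasp_force: 0.0
```

>>> servo_tool:
  plan:
    - [[-1,0.3,0,0,0,0,0],[-1,0,0,0,0,0,0],[-1,0,0,0,0,0,0]]

```text
t: 1.18
ee_pos: [527.0, -271.4, 302.2]
orientation: [-3.141, -0.071, 0.001]
ft_force: [0.3, -0.9, -0.5]
width: 87.5
grasp_force: 0.0
```

```bash
python3 - <<'E'
from h import *
im,c,o=snap('wrist','w1.png');print(o['ee_pos'],o['orientation'],o['qpos'],o['t'])
E
```

```text
[ 526.96659444 -271.37448433  302.231568  ] [-3.14075764e+00 -7.13758302e-02  1.40457359e-03] [-4.95469569e-01  3.76895905e-01  1.70324290e+00 -4.83421825e-04
  1.06224247e+00  1.03011879e+00] 1.1833
```

View pics/w1.png

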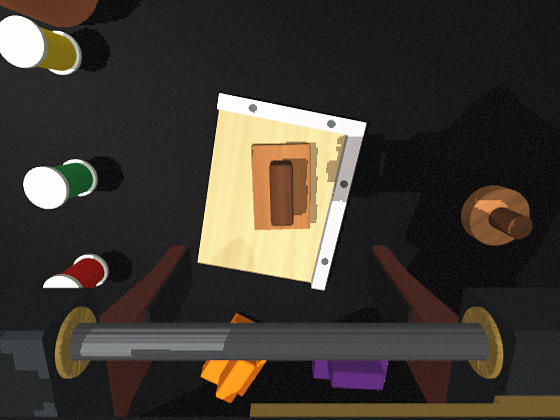

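The wrist view shows the block's top at about (252,145)-(310,229) and its handle at (282,193). The stops meet near (345,135), with outer stop-top corners at (219,94), (366,123) and (324,290).

```bash
cat > meas.py <<'E'
from h import *
def rect(im,c,lo,hi,z,box,white=False):
    hsv=cv2.cvtColor(im,cv2.COLOR_RGB2HSV);m=cv2.inRange(hsv,lo,hi)
    b=np.zeros_like(m);b[box[1]:box[3],box[0]:box[2]]=255;m&=b
    m=cv2.morphologyEx(m,cv2.MORPH_OPEN,np.ones((3,3)))
    k=max(cv2.findContours(m,cv2.RETR_EXTERNAL,cv2.CHAIN_APPROX_NONE)[0],key=cv2.contourArea)
    k=cv2.convexHull(k)[:,0]
    P=ray(c,k,z)[:,:2].astype(np.float32);(ctr,s,a)=cv2.minAreaRect(P)
    B=cv2.boxPoints((ctr,s,a));e=max([B[1]-B[0],B[2]-B[1]],key=np.linalg.norm)
    y=np.arctan2(e[1],e[0]);y=(y+np.pi/2)%np.pi-np.pi/2
    return np.array(ctr),np.array(s),y,cv2.boundingRect(k)
E
python3 - <<'E'
from meas import *
im=cv2.imread('pics/w1.png')[:,:,::-1].copy();o=readout.get_obs();c=cam('wrist',o)
hsv=cv2.cvtColor(im,cv2.COLOR_RGB2HSV)
for p in[(260,160),(300,200),(283,200),(283,170),(312,190),(230,200),(240,100),(355,150),(325,280)]:print(p,hsv[p[1],p[0]])
bx=(190,85,380,295)
print('block',rect(im,c,(5,120,60),(14,255,255),26,bx))
print('handle',rect(im,c,(0,100,20),(14,255,110),62,(262,155,300,232)))
# board+stops outer outline at z=20 along stop edges
m=((hsv[...,1]<40)&(hsv[...,2]>110)).astype(np.uint8)*255
def line(pts,z):
    P=ray(c,pts,z)[:,:2].astype(np.float32);v=cv2.fitLine(P,cv2.DIST_HUBER,0,.01,.01).ravel();r=np.abs((P-v[2:])@[-v[1],v[0]]);return v,r.max(),len(P)
far=[(u,np.flatnonzero(m[85:140,u])[0]+85) for u in range(224,360,3) if m[85:140,u].any()]
rt=[(np.flatnonzero(m[v,300:385])[-1]+300.5,v) for v in range(130,286,3) if m[v,300:385].any()]
l1,r1,n1=line(far,20);l2,r2,n2=line(rt,20)
print(l1,r1,n1,l2,r2,n2)
y1=np.arctan2(l1[1],l1[0]);y2=np.arctan2(l2[1],l2[0]);print('angles',y1,y2)
t=np.linalg.solve(np.c_[l1[:2],-l2[:2]],l2[2:]-l1[2:]);X=l1[2:]+t[0]*l1[:2];print('outer corner',X,ray(c,(366,123),20))
E
```

```text
(260, 160) [ 13 161 212]
(300, 200) [ 13 153 137]
(283, 200) [ 11 155 130]
(283, 170) [ 11 159 128]
(312, 190) [ 19 110 174]
(230, 200) [ 24  81 251]
(240, 100) [ 30   1 254]
(355, 150) [  8  16 187]
(325, 280) [ 30   1 255]
block (array([ 525.10980225, -271.89511108]), array([90.05442047, 58.91824341]), np.float32(0.068172336), (251, 144, 59, 86))
handle (array([ 555.43170166, -270.68008423]), array([20.43302917,  6.25886345]), np.float32(1.5657183), (270, 160, 23, 8))
[ 1.4546628e-01  9.8936319e-01  6.0557947e+02 -2.7913577e+02] 0.46845537 46 [ 9.8985004e-01 -1.4211571e-01  5.0434152e+02 -3.4167209e+02] 0.6200496 52
angles 1.4248121 -0.14259851
outer corner [ 594.48193 -354.61383] [[ 594.052182   -354.86900116   20.        ]]
```

The sizes agree: block 90 × 59 mm, and the stop fit is within 0.6 mm. The block is at (525,-272) with yaw 0.068. The board yaw is -0.143, so home is about (541.6,-301.5). Next I descend and grasp the handle.

>>> servo_tool:
  plan:
    - [[-1,-0.05,0,-0.9,0,0,0.26],[-1,0,0,-0.9,0,0,0],[-1,0,0,-0.9,0,0,0],[-1,0,0,-0.9,0,0,0],[-1,0,0,-0.6,0,0,0]]

```text
t: 1.65
ee_pos: [522.3, -272.0, 131.7]
orientation: [-3.138, -0.101, 0.005]
ft_force: [-0.0, 0.4, -0.4]
width: 87.9
grasp_force: 0.0
```

>>> servo_tool:
  plan:
    - [[-1,0,0,-0.35,0,0,0],[-1,0,0,-0.2,0,0,0],[-1,0,0,0,0,0,0],[-1,0,0,0,0,0,0]]

```text
t: 1.98
ee_pos: [524.5, -272.1, 113.0]
orientation: [-3.14, -0.103, 0.0]
ft_force: [0.5, -1.3, -0.1]
width: 87.7
grasp_force: 0.0
```

>>> servo_tool:
  plan:
    - [[1,0,0,0,0,0,0],[1,0,0,0,0,0,0],[1,0,0,0,0,0,0],[1,0,0,0,0,0,0],[1,0,0,0,0,0,0]]

```text
t: 2.4
ee_pos: [525.3, -271.3, 113.3]
orientation: [3.139, 0.105, 0.001]
ft_force: [-0.0, 0.7, 0.5]
width: 57.9
grasp_force: 0.0
```

>>> servo_tool:
  plan:
    - [[1,0,0,0,0,0,0],[1,0,0,0,0,0,0],[1,0,0,0,0,0,0]]

```text
t: 2.65
ee_pos: [525.1, -271.2, 112.7]
orientation: [-3.14, -0.105, -0.0]
ft_force: [-0.2, -0.9, 0.8]
width: 38.0
grasp_force: 0.0
```

>>> servo_tool:
  plan:
    - [[1,0,0,0,0,0,0],[1,0,0,0,0,0,0],[1,0,0,0,0,0,0],[1,0,0,0,0,0,0],[1,0,0,0,0,0,0]]

```text
t: 3.07
ee_pos: [525.1, -271.3, 112.6]
orientation: [3.14, 0.105, 0.0]
ft_force: [-0.2, -0.8, -0.2]
width: 21.7
grasp_force: 30.0
```

>>> servo_tool:
  plan:
    - [[1,0,0,0,0,0,-0.8],[1,0.1,-0.2,0,0,0,-0.8],[1,0.1,-0.2,0,0,0,-0.8],[1,0.08,-0.18,0,0,0,0],[1,0,0,0,0,0,0]]

```text
t: 3.48
ee_pos: [536.9, -295.6, 112.8]
orientation: [3.133, -0.222, 0.002]
ft_force: [-0.3, -0.3, -2.1]
width: 21.7
grasp_force: 30.0
```

```bash
python3 - <<'E'
from meas import *
im,c,o=snap('wrist','w2.png');print(o['ee_pos'],o['orientation'],o['ft_force'],o['moment'])
print(proj(c,[[541.6,-301.5,26],[594.5,-354.6,20]]))
E
```

```text
[ 536.92538259 -295.6378584   112.76326813] [ 3.13310098e+00 -2.21992229e-01  1.77166621e-03] [-0.3370966  -0.29883661 -2.13938253] [0.05074666 0.05411308 0.0965879 ]
[[291.72730462 249.17449425]
 [384.88654637 130.27892005]]
```

View pics/w2.png

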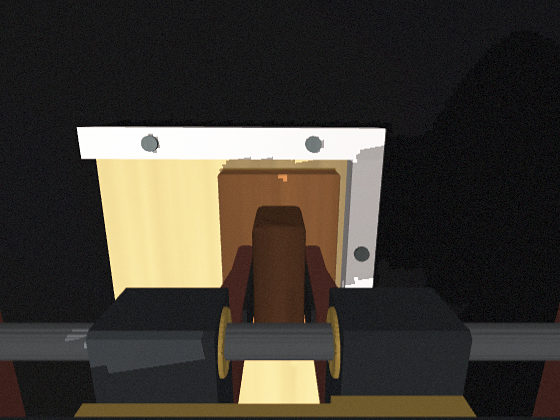

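The block is held and aligned. Its top edge, at (220..338,170), is just short of the far stop, whose inner edge is near row 160. Its right edge, at column 338, is just short of the right stop at about 348. I'm pushing the last few millimetres with force feedback.

>>> servo_tool:
  plan:
    - [[1,0.045,-0.06,0,0,0,0],[1,0.04,-0.05,0,0,0,0],[1,0,0,0,0,0,0]]

```text
t: 3.78
ee_pos: [539.8, -298.9, 112.6]
orientation: [3.134, -0.223, 0.0]
ft_force: [1.3, -1.7, 3.9]
width: 21.8
grasp_force: 30.0
```

>>> servo_tool:
  plan:
    - [[1,0.025,0,0,0,0,0],[1,0.025,0,0,0,0,0],[1,0,0,0,0,0,0]]

```text
t: 4.03
ee_pos: [541.8, -298.7, 112.6]
orientation: [-3.134, 0.224, -0.0]
ft_force: [0.5, -0.0, 0.3]
width: 21.9
grasp_force: 30.0
```

>>> servo_tool:
  plan:
    - [[1,0.025,-0.025,0,0,0,0],[1,0,-0.025,0,0,0,0],[1,0,0,0,0,0,0]]

```text
t: 4.28
ee_pos: [542.7, -300.9, 112.6]
orientation: [3.134, -0.224, 0.0]
ft_force: [-0.1, 0.6, -0.8]
width: 21.9
grasp_force: 30.0
```

>>> servo_tool:
  plan:
    - [[1,0.025,-0.025,0,0,0,0],[1,0,0,0,0,0,0]]

```text
t: 4.45
ee_pos: [542.9, -301.3, 112.7]
orientation: [-3.132, 0.224, 0.003]
ft_force: [-3.1, 2.7, 5.4]
width: 21.7
grasp_force: 30.0
```

>>> servo_tool:
  plan:
    - [[1,0.02,-0.02,0,0,0,0],[1,0,0,0,0,0,0]]

```text
t: 4.62
ee_pos: [543.0, -301.6, 112.8]
orientation: [-3.131, 0.224, 0.006]
ft_force: [-4.6, 5.3, 9.2]
width: 22.0
grasp_force: 30.0
```

>>> servo_tool:
  plan:
    - [[1,0.015,-0.02,0,0,0,0],[1,0,0,0,0,0,0]]

```text
t: 4.78
ee_pos: [543.1, -301.9, 112.8]
orientation: [-3.13, 0.224, 0.008]
ft_force: [-7.8, 7.1, 11.5]
width: 22.1
grasp_force: 30.0
```

>>> servo_tool:
  plan:
    - [[1,0,0,0,0,0,0],[1,0,0,0,0,0,0],[1,0,0,0,0,0,0],[1,0,0,0,0,0,0],[1,0,0,0,0,0,0]]

```text
t: 5.2
ee_pos: [543.1, -301.9, 112.8]
orientation: [-3.131, 0.224, 0.008]
ft_force: [-8.7, 7.8, 10.9]
width: 21.4
grasp_force: 30.0
```

```bash
python3 - <<'E'
from meas import *
im,c,o=snap('wrist','w3.png');print(o['ee_pos'],o['orientation'],o['ft_force'])
E
```

```text
[ 543.1486315  -301.89406939  112.79135668] [-3.1305743   0.22392333  0.00787817] [-8.650077    7.78998204 10.88358075]
```

View pics/w3.png

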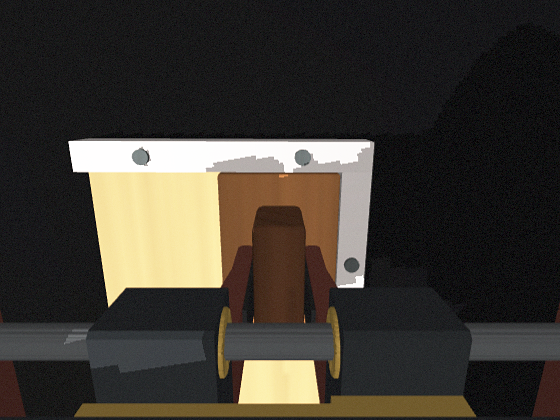

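The block is snug against both stops: its top edge at row 173 meets the far stop and its right edge at column 340 meets the right one, with no visible gap. Now I lift it.

>>> servo_tool:
  plan:
    - [[1,-0.02,0.02,0.1,0,0,0],[1,0,0,0.6,0,0,0],[1,0,0,0.95,0,0,0],[1,0,0,0.95,0,0,0],[1,0,0,0.95,0,0,0]]

```text
t: 5.67
ee_pos: [544.0, -302.6, 255.8]
orientation: [-3.133, 0.224, 0.001]
ft_force: [0.4, -1.0, -1.0]
width: 21.6
grasp_force: 30.0
```

>>> servo_tool:
  plan:
    - [[1,0,0,0.8,0,0,0],[1,0,0.3,0.6,0,0,0],[1,-0.2,0.6,0,0,0,0],[1,-0.3,0.9,0,0,0,0],[1,-0.3,0.9,0,0,0,0]]

```text
t: 6.08
ee_pos: [512.0, -194.3, 311.3]
orientation: [3.133, -0.227, 0.003]
ft_force: [0.6, 0.5, -1.9]
width: 21.9
grasp_force: 30.0
```

>>> servo_tool:
  plan:
    - [[1,-0.3,0.9,0,0,0,0],[1,-0.3,0.9,0,0,0,0],[1,-0.3,0.9,0,0,0,0],[1,-0.3,0.9,0,0,0,0],[1,-0.3,0.9,0,0,0,0]]

```text
t: 6.5
ee_pos: [451.5, -13.3, 310.8]
orientation: [3.134, -0.225, 0.001]
ft_force: [1.5, -0.1, -1.4]
width: 21.9
grasp_force: 30.0
```

>>> servo_tool:
  plan:
    - [[1,-0.3,0.9,0,0,0,0],[1,-0.3,0.9,0,0,0,0],[1,-0.3,0.9,0,0,0,0],[1,-0.3,0.9,0,0,0,0],[1,-0.3,0.8,0,0,0,0]]

```text
t: 6.92
ee_pos: [391.5, 163.1, 311.0]
orientation: [-3.133, 0.224, -0.002]
ft_force: [0.6, 0.9, -1.1]
width: 21.9
grasp_force: 30.0
```

>>> servo_tool:
  plan:
    - [[1,-0.3,0.5,0,0,0,0],[1,-0.1,0.2,0,0,0,0],[1,0,0,0,0,0,0],[1,0,0,0,0,0,0],[1,0,0,0,0,0,0]]

```text
t: 7.33
ee_pos: [376.8, 188.6, 310.7]
orientation: [3.133, -0.225, 0.001]
ft_force: [-1.0, -0.4, -2.1]
width: 22.1
grasp_force: 30.0
```

```bash
python3 - <<'E'
from meas import *
im,c,o=snap('wrist','w4.png');print(o['ee_pos'],o['orientation'],o['ft_force'],o['qpos'],o['t'])
E
```

```text
[376.7578956  188.59698437 310.69865916] [ 3.13328749e+00 -2.25126530e-01  5.65616095e-04] [-0.96934485 -0.43834186 -2.07189531] [ 4.36066579e-01  1.05541378e-01  2.04928690e+00 -4.48617116e-04
  9.86560541e-01  2.15056368e+00] 7.3333
```

View pics/w4.png

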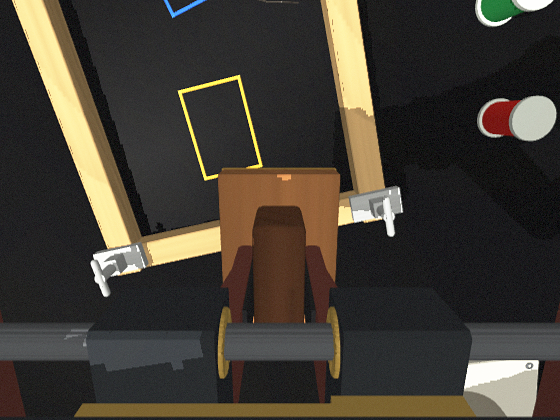

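The gold outline is at (180..262, 76..180), fully visible above the held block. Blue is at the top edge. The block is level in the fingers.

```bash
python3 - <<'E'
from meas import *
im=cv2.imread('pics/w4.png')[:,:,::-1].copy();o=readout.get_obs();c=cam('wrist',o)
g=rect(im,c,(20,100,80),(35,255,255),10,(165,60,275,190));print('gold',g,'top',ray(cam('top'),(208,232),10))
y=np.arctan2(*R.from_rotvec(o['orientation']).as_matrix()[[1,0],0]);print('toolyaw',y)
zt=o['ee_pos'][2]-86.7
hsv=cv2.cvtColor(im,cv2.COLOR_RGB2HSV)
for p in[(230,166),(230,170),(230,174),(230,178),(230,184)]:print(p,hsv[p[1],p[0]])
P=ray(c,[(220,172),(338,172),(220,240),(338,240)],zt)[:,:2]-o['ee_pos'][:2]
Q=P@np.array([[np.cos(y),-np.sin(y)],[np.sin(y),np.cos(y)]]);print('block top edge in tool xy(down)',Q)
E
```

```text
gold (array([442.19665527, 243.16807556]), array([98.01727295, 67.52199554]), np.float32(0.087110996), (178, 75, 84, 106)) top [[442.36039402 243.0846012   10.        ]]
toolyaw -0.1442105552800021
(230, 166) [116  38  47]
(230, 170) [ 14 149 103]
(230, 174) [ 14 150 124]
(230, 178) [ 14 152 138]
(230, 184) [ 13 153 142]
block top edge in tool xy(down) [[ 45.61955835  30.28067404]
 [ 45.66918401 -27.21746811]
 [ 10.40712527  31.84708511]
 [ 10.48061189 -28.84694559]]
```

>>> servo_tool:
  plan:
    - [[1,0.4,0.35,0,0,0,0.6],[1,0.4,0.35,0,0,0,0.7],[1,0.4,0.35,0,0,0,0.7],[1,0.43,0.3,0,0,0,0.65],[1,0,0,0,0,0,0]]

```text
t: 7.8
ee_pos: [445.1, 244.1, 311.0]
orientation: [-3.137, -0.14, -0.005]
ft_force: [1.0, -0.9, -0.5]
width: 21.9
grasp_force: 30.0
```

>>> servo_tool:
  plan:
    - [[1,0,0,-0.7,0,0,0],[1,0,0,-0.8,0,0,0],[1,0,0,-0.8,0,0,0],[1,0,0,-0.6,0,0,0],[1,0,0,0,0,0,0]]

```text
t: 8.22
ee_pos: [439.3, 240.8, 190.5]
orientation: [3.135, 0.135, -0.012]
ft_force: [-0.5, -0.9, -1.3]
width: 21.8
grasp_force: 30.0
```

>>> servo_tool:
  plan:
    - [[1,0,0,-0.4,0,0,0],[1,0,0,-0.4,0,0,0],[1,0,0,-0.2,0,0,0],[1,0,0,0,0,0,0],[1,0,0,0,0,0,0]]

```text
t: 8.63
ee_pos: [441.9, 243.1, 155.4]
orientation: [-3.139, -0.138, -0.0]
ft_force: [-0.4, 0.9, -0.4]
width: 22.0
grasp_force: 30.0
```

>>> servo_tool:
  plan:
    - [[1,0,0,-0.25,0,0,0],[1,0,0,-0.25,0,0,0],[1,0,0,-0.1,0,0,0],[1,0,0,0,0,0,0],[1,0,0,0,0,0,0]]

```text
t: 9.05
ee_pos: [441.2, 243.3, 130.3]
orientation: [3.138, 0.139, -0.001]
ft_force: [-0.4, -0.1, -1.5]
width: 22.1
grasp_force: 30.0
```

```bash
python3 - <<'E'
from meas import *
im,c,o=snap('wrist','w5.png');print(o['ee_pos'],o['orientation'],o['ft_force'],o['t'])
s,cs,_=snap('scene','scene2.png')
a=cv2.resize(s[200:290,310:430],(533,400),interpolation=cv2.INTER_CUBIC)
b=cv2.resize(im,(533,400))
cv2.imwrite('pics/both.png',cv2.resize(np.hstack([b,a]),(800,300))[:,:,::-1])
E
```

```text
[441.24228657 243.309875   130.32438846] [ 3.13814869e+00  1.38908566e-01 -1.31424272e-03] [-0.37166771 -0.13225709 -1.45355073] 9.05
```

View pics/both.png

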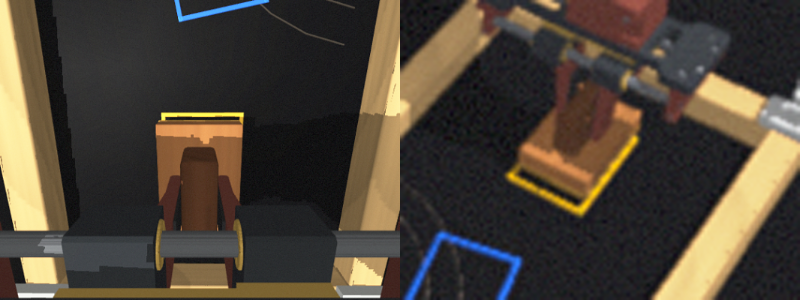

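The block sits over the gold outline (far gold line visible just beyond the block's front edge, ~(202,115) in the left half). I'll check the offset with numbers.

```bash
python3 - <<'E'
from meas import *
im=cv2.imread('pics/w5.png')[:,:,::-1].copy();o=readout.get_obs();c=cam('wrist',o)
hsv=cv2.cvtColor(im,cv2.COLOR_RGB2HSV)
for u in(240,320):print(u,[(v,hsv[v,u].tolist()) for v in range(154,182,2)])
m=cv2.inRange(hsv,(20,100,80),(35,255,255));m[:,:200]=0;m[:,360:]=0;m[:150]=0;m[190:]=0
ys,xs=np.nonzero(m);r=np.bincount(ys).argmax();us=xs[abs(ys-r)<3]
y=np.arctan2(*R.from_rotvec(o['orientation']).as_matrix()[[1,0],0])
T=np.array([[np.cos(y),-np.sin(y)],[np.sin(y),np.cos(y)]])
f=lambda uv,z:(ray(c,uv,z)[:,:2]-o['ee_pos'][:2])@T
print('yaw',y,'gold far line px',ys.min(),r,us.min(),us.max(),f([(us.min(),ys.min()),(us.max(),ys.min())],10))
zt=o['ee_pos'][2]-86.7
for z,v in((zt,174),(zt-20,168)):print('block row',v,f([(220,v),(338,v)],z))
E
```

```text
240 [(154, [105, 13, 40]), (156, [126, 67, 38]), (158, [29, 169, 255]), (160, [29, 161, 255]), (162, [30, 157, 255]), (164, [118, 132, 27]), (166, [106, 104, 27]), (168, [19, 168, 120]), (170, [15, 154, 109]), (172, [13, 147, 104]), (174, [13, 158, 173]), (176, [13, 153, 227]), (178, [14, 157, 229]), (180, [14, 154, 228])]
320 [(154, [150, 24, 32]), (156, [109, 122, 23]), (158, [29, 176, 255]), (160, [29, 168, 255]), (162, [23, 195, 255]), (164, [103, 74, 24]), (166, [115, 64, 24]), (168, [19, 160, 123]), (170, [13, 155, 110]), (172, [14, 153, 105]), (174, [13, 158, 182]), (176, [13, 151, 233]), (178, [14, 157, 231]), (180, [14, 152, 233])]
yaw 0.08856150971301671 gold far line px 157 161 225 341 [[ 49.28389148  32.92998323]
 [ 49.33929388 -34.15383362]]
block row 174 [[ 45.0492508   30.45935884]
 [ 45.1023225  -27.12102355]]
block row 168 [[ 44.99830485  33.72184968]
 [ 45.0551741  -30.34978598]]
```

>>> servo_tool:
  plan:
    - [[1,0.03,-0.05,-0.05,0,0,0],[1,0,0,0,0,0,0],[1,0,0,0,0,0,0],[1,0,0,0,0,0,0],[1,0,0,0,0,0,0]]

```text
t: 9.57
ee_pos: [442.7, 241.4, 128.8]
orientation: [-3.138, -0.139, -0.0]
ft_force: [0.4, 0.0, -1.0]
width: 21.9
grasp_force: 30.0
```

```bash
python3 - <<'E'
from h import *
o=readout.get_obs();print(o['ee_pos'],o['orientation'],o['width'],o['grasp_force'])
print(close_job())
E
```

```text
[442.68711065 241.36315528 128.76323288] [-3.13844795e+00 -1.38618870e-01 -1.40194772e-04] 21.903202011080698 29.999878406524658
the job is handed in; nothing more can be done
None
```

I squared the block into the corner, lifted it by its handle, and handed the job in with it held level and still about 12 mm above the panel, within about 1 mm of the gold outline by my measurements; `close_job()` returned no verdict.

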